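Find the worn lever on the air manifold and cap its outlet

ROBOT

A 6-joint arm with a two-finger parallel gripper is mounted at the origin on the work surface. World frame = base frame: x ahead of the robot, y to its left, z up, the work surface at z = 0. Lengths are in m, angles in rad, forces in N, time in s.
With the tool pointing down it reaches from about 0.35 to 0.925 m from the base axis. Payload 6.4 kg.
Tool frame: the origin (TCP) lies between the finger pads; the fingertips stand ctrl.tip_reach ahead of it and the grasp point (between the pads) lies 11 mm behind it (ctrl.tip_reach is the distance from the TCP to the fingertips, in m); z points along the fingers, y is the line along which they close (so a half turn about z gives the same grasp; the last joint's range is limited). The gripper opens to 94 mm and grips with 3 to 60 N. Pads are 16 mm wide; open, the fingers measure 119 mm over their backs; the gripper's body (75 mm by 177 mm) begins 78 mm behind the grasp point.
Start: joints at [-1.338, 0.245, 1.558, -0, 1.339, -0.174], TCP at [0.257, -0.597, 0.213] pointing down, gripper open.
Joint ranges: [-3.13, 3.13], [-1.02, 2.26], [0.13, 2.54], [-0.95, 4.09], [0.21, 2.88], [-2.74, 2.74]. Speed limits (rad/s): [2.57, 2.57, 3.14, 3.14, 3.14, 3.14].

INTERFACE

Orientations are given as a rotation vector (axis times angle).
In Python, from bench import ctrl gives the robot as it stands.
- The arm moves only by the tool play_rows, never from a script. Its argument "steps" is a list that holds one entry, the list of rows, each a list of 4 numbers: the shift along the tool's x, y, z in m, then the turn about the tool's z in degrees. A call has 1 to 10 rows; each row shifts and turns the commanded pose from where the row before left it, along the tool's axes as they then stand; what a row does not reach is not made up. A row lasts 1/12 s, in which the tool goes at most 41.7 mm and 7.16 degrees, less where a joint would pass 70% of its speed; a pose out of reach is approached as far as the arm can. A call is refused whole if a number of a shift passes 0.0417 or a number of a turn 7.16, either way. A call with a gripper value outside its range is refused whole. "fingers" is the opening, from 0 (shut) to 1 (fully open), set as the call begins (left out, the last holds). The fingers move at their own pace and stop on an object; "newtons" is the grip in N (left out, the last holds). Time passes only in rows, so rows that do not move let the fingers close. It gives the time, the measured TCP pose, the force, the opening and the grip force at its end, in the units of the state.
- ctrl.get_state(): the state, without advancing time (a new reading comes with each control period).
- ctrl.capture(name): name is "scene" or "side" or "wrist"; returns a dict with "color" (480x640x3 uint8, red, green, blue), "fx", "fy", "cx", "cy" (pixels), "cam_to_world" (4x4, takes a point from camera to world coordinates); the wrist camera has in their place "hand_eye" (4x4, takes a point from camera to tool coordinates, whose origin is the TCP and whose axes are the flange's). Camera axes: x right, y up, looking along -z (the intrinsics and any distortion apply to the point x, -y, -z); pixel columns grow to the right and rows downward; lengths in m; the calibration is good to about 2 mm. A picture is of the moment at which its call begins: read the wrist's pose just before it. There is no depth.
- ctrl.close_job(): hands the job in; it is judged then, once.
Trained networks look in a picture, given as the dict that the camera call returned (one of the last four; its "shot" number tells which), for a name from the list of things; names that differ only in an ending like _2 or _b are one class to them, and where a whole thing is asked for, a point or a joint stands for the part that bears it (a point fixed in the world has none). Each returns a list of dicts, best first, with "conf" (0 to 1); they miss things now and then, are a little off and sometimes report something else, mostly with a low value. They report only what shows in the picture. A call takes as long as a camera call. They do not tell look-alikes from the thing itself.
- ctrl.outline_of(picture, thing): "pixels" (480x640 bool, what is visible of it) and "pixel" ([column, row] in pixels, amid what is visible of it).
The state is a dict: "time_s": time; "joint_positions": joint angles; "qvel": joint speeds; "effort": joint torques, N m; "tool_pos": TCP position; "tool_rot": TCP orientation; "wrist_force": force on the tool from outside, world axes, zero at the start; "torque": the same for the moment, N m; "finger_gap": finger opening in m; "grasp_force": force on a finger pad.
Only numpy, scipy, OpenCV 4.12 (cv2) and the standard library are available. Lean on these libraries where they do the work, as an engineer would, in place of code of your own. Each camera call takes 0.05 s, during which the arm holds its last target. There are 200 camera calls.

TASK

One of the three red-gripped lever valves on the blue air manifold has a worn pivot: rock the levers gently sideways to feel their play, never forcing one past its stop. Rock the loose one all the way over to the right, then all the way to the left, and leave it leaning there, while the two good levers stay upright. Then take it out of service by seating the green crown cap fully home on the outlet stem in front of it, and disturb nothing else.

Things in the scene. Friction and masses are not known exactly. Their poses are not given: they have to be found in the camera images.
- manifold: Blue air manifold, fixed, 150 (x) x 300 (y) x 30 mm, origin centred on its underside; +x away from the robot, +y to the robot's left. Stations 1, 2, 3 at y = +100, 0, -100 mm, each with a brass outlet stem in front (x = -45 mm) and a lever in a 36 mm square grey hub, 60 mm high, behind it (x = +45 mm).
- lever_1 (a joint): Lever of station 1: angle (rad) about a pin along the manifold's x, 50 mm above the counter; 0 = upright, positive = leaning left (manifold +y), negative = right. Pivot friction (about 2 N at the grip) keeps it where it is left; the levers all look alike. More than 30 N of contact (both finger pads added up, squeeze included) on a lever or the manifold damages it.
- lever_2 (a joint): Lever of station 2: angle (rad) about a pin along the manifold's x, 50 mm above the counter; 0 = upright, positive = leaning left (manifold +y), negative = right. A good lever, any of the three, has at most 0.06 rad of play to each side, then meets a springy stop, about 7 N per mm at the grip.
- lever_3 (a joint): Lever of station 3: angle (rad) about a pin along the manifold's x, 50 mm above the counter; 0 = upright, positive = leaning left (manifold +y), negative = right. The one worn lever, any of the three, swings on to about 0.22 rad on each side before its springy stops.
- grip_1 (a point): Centre of the red round grip of lever 1: a cylinder 16 mm in diameter and 30 mm long, lying along the manifold's x, 70 mm above the pivot (120 mm above the counter when upright), on a steel bar 10 x 9 mm. Axes of the lever.
- grip_2 (a point): Centre of the red round grip of lever 2: a cylinder 16 mm in diameter and 30 mm long, lying along the manifold's x, 70 mm above the pivot (120 mm above the counter when upright), on a steel bar 10 x 9 mm. Axes of the lever.
- grip_3 (a point): Centre of the red round grip of lever 3: a cylinder 16 mm in diameter and 30 mm long, lying along the manifold's x, 70 mm above the pivot (120 mm above the counter when upright), on a steel bar 10 x 9 mm. Axes of the lever.
- seat_1 (a point): Centre of the flat top of the brass collar (24 mm diameter, 60 mm above the counter) of outlet stem 1. The stem rises 22 mm above this point: 13 mm diameter, tapered to 9 mm in its top 4 mm.
- seat_2 (a point): Centre of the flat top of the brass collar (24 mm diameter, 60 mm above the counter) of outlet stem 2. The stem rises 22 mm above this point: 13 mm diameter, tapered to 9 mm in its top 4 mm.
- seat_3 (a point): Centre of the flat top of the brass collar (24 mm diameter, 60 mm above the counter) of outlet stem 3. The stem rises 22 mm above this point: 13 mm diameter, tapered to 9 mm in its top 4 mm.
- cap: Green crown valve cap, 30 g: cylinder 26 mm diameter, 34 mm tall (five small balls on top reach 39 mm), with a 17 mm bore, 24 mm deep, open below. Origin at the centre of its open rim, z up; it starts standing bore down on the counter, left or right of the manifold. Fully home, its rim rests on a stem's collar.
- dish: Copper coin dish, 90 mm diameter, 22 mm high; leave alone.
- black_cap: Black plastic dust cap, 22 mm diameter, 26 mm high; leave alone.
- chrome_cap: Chrome dust cap, 22 mm diameter, 26 mm high; leave alone.
- tin: Yellow patch tin, 68 mm diameter, 35 mm high; leave alone.
- core_tool: Orange-handled screwdriver, 130 mm long, lying behind the manifold; leave alone.
- jar: Small jar, 60 mm diameter, 75 mm high; leave alone.
Mind the look-alikes: they are no part of the job. Of the things that look like the cap, take the one that is nearest to the robot's base at the start.

How it is judged:
By the outcome, as a careful person would: the job done as asked, in the order asked, and still so for the second after the job is handed in, with the robot touching nothing.
It also fails if it takes over 72 s, if anything falls off the work surface, if the arm or the gripper's body presses on something with over 40 N, if the wrist force passes 120 N, or if a joint passes its speed limit or range.

## Working session

There is one attempt and no reset: what is moved stays moved. The work goes in short steps, Python scripts to look and compute and a tool call to move; the robot and the scene stay as the last step left them, time stands still between calls to the robot, and variables do not carry over. Pictures are saved under pics/ and viewed, at most 10 in all, crops included, and the job is handed in when it is done.

Besides the shell and the picture viewer there is one more tool, called after "Call:" as a command line: name --argument value ..., lists and objects as JSON in quotes. play_rows: Moves the arm, as the interface text tells. Its arguments: {"type":"object","properties":{"steps":{"type":"array","items":{"type":"array","items":{"type":"array","items":{"type":"number"}}}},"fingers":{"type":"number"},"newtons":{"type":"number"}},"required":["steps"]}

```bash
ls; mkdir -p pics
cat > h.py <<'E'
import numpy as np, cv2
from bench import ctrl
from scipy.spatial.transform import Rotation as R
def cap(n):
    s=ctrl.get_state(); p=ctrl.capture(n)
    if n=="wrist":
        T=np.eye(4);T[:3,:3]=R.from_rotvec(s["tool_rot"]).as_matrix();T[:3,3]=s["tool_pos"]
        p["c2w"]=T@np.array(p["hand_eye"])
    else: p["c2w"]=np.array(p["cam_to_world"])
    return p
def und(p,uv):
    K=np.array([[p["fx"],0,p["cx"]],[0,p["fy"],p["cy"]],[0,0,1.]])
    d=np.array(p.get("dist",p.get("distortion",np.zeros(5))),float)
    return cv2.undistortPoints(np.array(uv,float).reshape(1,1,2),K,d)[0,0]
def ray(p,uv):
    x,y=und(p,uv); T=p["c2w"]; d=T[:3,:3]@np.array([x,-y,-1]); return T[:3,3],d/np.linalg.norm(d)
def onz(p,uv,z):
    o,d=ray(p,uv); return o+d*(z-o[2])/d[2]
def tri(rs):
    A=0;b=0
    for o,d in rs:
        P=np.eye(3)-np.outer(d,d);A=A+P;b=b+P@o
    return np.linalg.solve(A,b)
def proj(p,X):
    T=np.linalg.inv(p["c2w"]); c=T[:3,:3]@np.array(X)+T[:3,3]
    K=np.array([[p["fx"],0,p["cx"]],[0,p["fy"],p["cy"]],[0,0,1.]])
    d=np.array(p.get("dist",p.get("distortion",np.zeros(5))),float)
    return cv2.projectPoints(np.array([[c[0],-c[1],-c[2]]]),np.zeros(3),np.zeros(3),K,d)[0].ravel()
def save(p,f): cv2.imwrite("pics/"+f,p["color"][:,:,::-1])
E
python3 - <<'E'
from h import *
np.set_printoptions(precision=4,suppress=True)
print({k:v for k,v in ctrl.get_state().items()}, ctrl.tip_reach)
for n in("scene","side"):
    p=cap(n); save(p,n+"0.png"); print(n,[k for k in p]); print(p["c2w"],p["fx"],p["fy"],p["cx"],p["cy"])
    for t in ["manifold","grip_1","cap","seat_1","dish","black_cap"]:
        for r in ctrl.outline_of(p,t): print(t,round(r["conf"],2),np.round(r["pixel"]),r["pixels"].sum(), np.round(onz(p,r["pixel"],{"manifold":.03,"grip_1":.12,"cap":.017,"seat_1":.06}.get(t,.01)),3))
E
```

```text
pics
{'time_s': 0.0, 'joint_positions': array([-1.3381,  0.2458,  1.559 , -0.    ,  1.3387, -0.1741]), 'qvel': array([ 0.0009,  0.0018, -0.0003,  0.0008, -0.0007,  0.0004]), 'effort': array([  0.0005, -41.5832, -31.4601,   0.0685,   0.0333,  -0.0001]), 'tool_pos': array([ 0.257 , -0.5964,  0.2123]), 'tool_rot': array([-3.0749, -0.6342,  0.0001]), 'wrist_force': array([ 0.4879, -0.2777,  0.5603]), 'torque': array([ 0.0403,  0.0063, -0.0221]), 'grasp_force': 0.0, 'finger_gap': 0.09429720416289795} 0.008
scene ['color', 'fx', 'fy', 'cx', 'cy', 'cam_to_world', 'shot', 'c2w']
[[ 0.8661 -0.3742  0.3315  0.9335]
 [ 0.4999  0.6419 -0.5814 -0.5824]
 [ 0.0048  0.6693  0.743   0.834 ]
 [ 0.      0.      0.      1.    ]] 453.8647749911181 453.8647749911181 319.9476454351323 238.81929687087876
manifold 0.68 [286. 249.] 7302 [ 0.522 -0.022  0.03 ]
grip_1 0.73 [303. 234.] 212 [ 0.575 -0.029  0.12 ]
grip_1 0.69 [331. 207.] 186 [0.588 0.072 0.12 ]
grip_1 0.56 [272. 262.] 226 [ 0.563 -0.128  0.12 ]
cap 0.46 [371. 156.] 114 [0.535 0.413 0.017]
cap 0.41 [347. 169.] 114 [0.504 0.323 0.017]
seat_1 0.89 [2
[... 505 characters left out ...]
239.43111392375806
manifold 0.9 [358. 280.] 10678 [0.526 0.016 0.03 ]
manifold 0.23 [388. 216.] 297 [ 0.583 -0.191  0.03 ]
manifold 0.19 [282. 223.] 353 [ 0.756 -0.024  0.03 ]
grip_1 0.82 [353. 231.] 264 [ 0.562 -0.008  0.12 ]
grip_1 0.8 [390. 215.] 271 [ 0.532 -0.093  0.12 ]
grip_1 0.54 [317. 256.] 325 [0.573 0.089 0.12 ]
cap 0.77 [254. 402.] 364 [0.513 0.325 0.017]
cap 0.73 [218. 376.] 384 [0.59  0.327 0.017]
cap 0.58 [209. 428.] 423 [0.536 0.396 0.017]
cap 0.57 [386. 210.] 277 [ 0.608 -0.226  0.017]
seat_1 0.84 [361. 280.] 10545 [0.507 0.039 0.06 ]
dish 0.87 [461. 200.] 721 [ 0.489 -0.381  0.01 ]
dish 0.6 [284. 224.] 358 [ 0.764 -0.042  0.01 ]
dish 0.45 [314. 258.] 335 [0.642 0.004 0.01 ]
```

View pics/scene0.png

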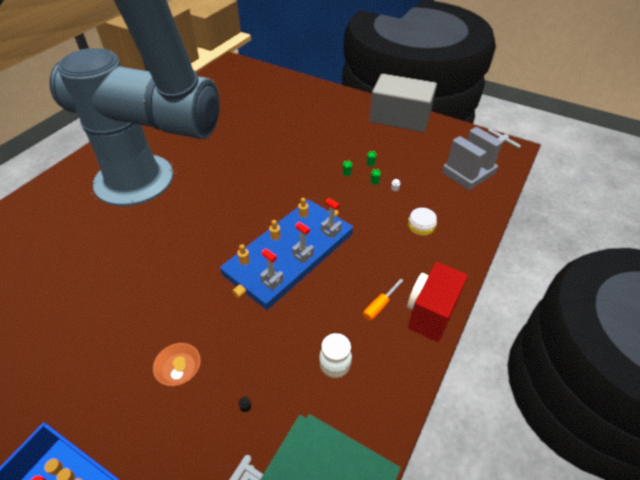

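View pics/side0.png

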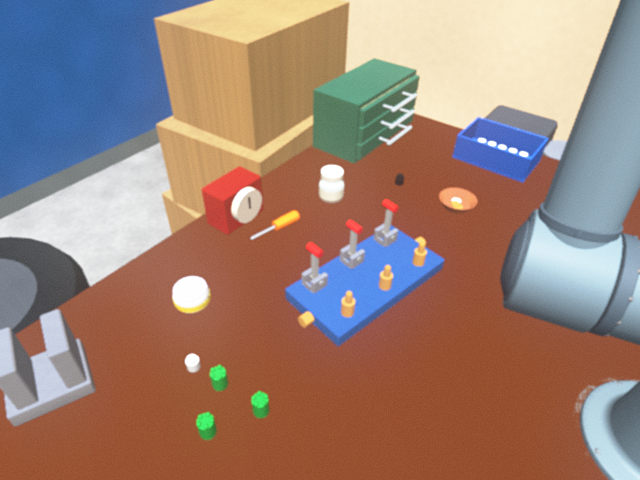

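Run:
```python
from h import *
np.set_printoptions(precision=4,suppress=True)
a=cap("scene");b=cap("side")
A=[r["pixel"] for r in ctrl.outline_of(a,"grip_1")];B=[r["pixel"] for r in ctrl.outline_of(b,"grip_1")]
print(A,B)
A=sorted(A[:3],key=lambda q:-q[0]);B=sorted(B[:3],key=lambda q:q[0])
G=[]
for u,v in zip(A,B):
    r=[ray(a,u),ray(b,v)]; X=tri(r); print(X,proj(a,X)-u); G.append(X)
d=(G[0]-G[2]);print("yaw",np.degrees(np.arctan2(-d[0],d[1])),np.linalg.norm(d))
CB=[r for r in ctrl.outline_of(b,"cap")]
for r in CB: print(r["pixel"],onz(b,r["pixel"],.018),np.linalg.norm(onz(b,r["pixel"],.018)[:2]))
CA=[r for r in ctrl.outline_of(a,"cap")]
for r in CA: print(r["pixel"],onz(a,r["pixel"],.018))
s=ctrl.get_state();M=R.from_rotvec(s["tool_rot"]).as_matrix();print(M,s["tool_pos"])
p=ctrl.capture("wrist");print(np.array(p["hand_eye"]),p["fx"],p["cx"],p["cy"])
i=b["color"][350:450,180:300,::-1];cv2.imwrite("pics/caps.png",cv2.resize(i,None,fx=5,fy=5,interpolation=cv2.INTER_CUBIC))
```

```text
[[330.3, 210.3], [271.2, 263.1], [302.4, 235.8]] [[315.5, 254.8], [350.8, 233.4], [389.0, 215.4], [191.4, 292.7]]
[0.5852 0.0761 0.1054] [ 0.1667 -0.0143]
[ 0.5704 -0.0192  0.1008] [ 0.9396 -0.0118]
[ 0.5481 -0.1164  0.0962] [-1.2574 -0.0806]
yaw -10.906756155001421 0.19628535386740883
[258.6, 402.6] [0.5061 0.3213 0.018 ] 0.5995026885519027
[221.0, 377.1] [0.5844 0.326  0.018 ] 0.6691441559160884
[205.1, 427.5] [0.5409 0.3997 0.018 ] 0.6725765303007162
[314.4, 256.4] [0.6405 0.0066 0.018 ] 0.6405464061604522
[187.5, 292.8] [0.768  0.2377 0.018 ] 0.8039562582773362
[370.8, 155.7] [0.5345 0.4115 0.018 ]
[395.1, 181.8] [0.6419 0.3412 0.018 ]
[346.7, 168.4] [0.501  0.3251 0.018 ]
[372.4, 176.9] [0.5794 0.3284 0.018 ]
[[ 0.9184  0.3957  0.    ]
 [ 0.3957 -0.9184  0.0001]
 [ 0.     -0.0001 -1.    ]] [ 0.2572 -0.5969  0.2134]
[[ 0.0002  0.9643  0.2648  0.0768]
 [ 1.     -0.0004  0.0008 -0.0011]
 [ 0.0009  0.2648 -0.9643 -0.171 ]
 [ 0.      0.      0.      1.    ]] 398.69431074669166 312.35788193632277 229.54783151606193
```

View pics/caps.png

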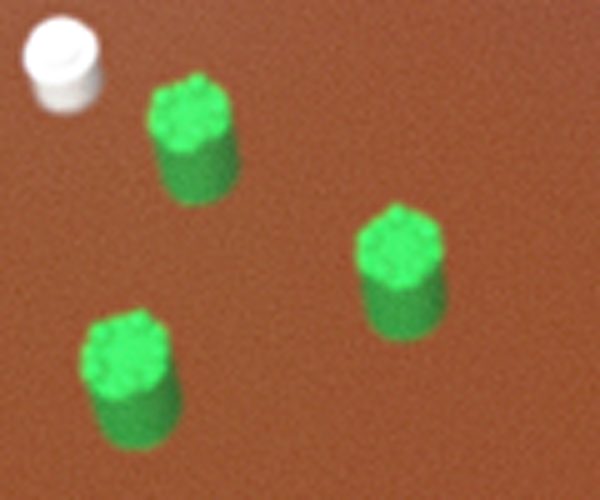

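The nearest-to-base cap is the one at side pixel (259,403), at about (0.504, 0.323). Its range is 0.60 m; the others, at (221,377) and (205,427), are at 0.67 m. Next I'll look at the manifold with the wrist camera.

Call:
play_rows --steps '[[[0, 0, -0.0075, 6.84], [0, 0, -0.0075, 6.84], [0, 0, -0.0075, 6.84], [0, 0, -0.0075, 6.84], [0, 0, -0.0075, 6.84], [0.0111, -0.0392, 0, 0], [0.0111, -0.0392, 0, 0], [0.0111, -0.0392, 0, 0], [0.0111, -0.0392, 0, 0], [0.0111, -0.0392, 0, 0]]]' --fingers 0.3

```text
time_s: 1.88
tool_pos: [0.3492, -0.4133, 0.251]
tool_rot: [3.127, -0.299, 0.0]
wrist_force: [0.5, 0.3, 0.4]
finger_gap: 0.0311
grasp_force: 0.0
```

Call:
play_rows --steps '[[[0.0111, -0.0392, 0, 0], [0.0111, -0.0392, 0, 0], [0.0111, -0.0392, 0, 0], [0.0111, -0.0392, 0, 0], [0.0111, -0.0392, 0, 0], [0.0111, -0.0392, 0, 0], [0.0111, -0.0392, 0, 0], [0.0111, -0.0392, 0, 0], [0.0111, -0.0392, 0, 0], [0.0111, -0.0392, 0, 0]]]'

```text
time_s: 2.72
tool_pos: [0.5324, -0.049, 0.2513]
tool_rot: [3.127, -0.298, 0.001]
wrist_force: [0.2, -0.6, 0.1]
finger_gap: 0.028
grasp_force: 0.0
```

Call:
play_rows --steps '[[[0.0111, -0.0392, 0, 0], [0, 0, 0, 0], [0, 0, 0, 0]]]'

```text
time_s: 2.97
tool_pos: [0.5504, -0.0129, 0.2509]
tool_rot: [3.128, -0.292, -0.0]
wrist_force: [-0.3, -0.4, 0.2]
finger_gap: 0.0281
grasp_force: 0.0
```

Run:
```python
from h import *
np.set_printoptions(precision=4,suppress=True)
s=ctrl.get_state();print(s)
p=cap("wrist");save(p,"w1.png");np.save("w1.npy",p["color"])
for t,z in (("grip_1",.125),("manifold",.03)):
  for r in ctrl.outline_of(p,t): print(t,r["conf"],r["pixel"],r["pixels"].sum(),onz(p,r["pixel"],z))
```

```text
{'time_s': 2.9667, 'joint_positions': array([-0.2293, -0.0183,  1.7753, -0.0003,  1.3849,  1.5279]), 'qvel': array([-0.0575, -0.0173,  0.0199, -0.0072, -0.0003, -0.008 ]), 'effort': array([  1.6517, -31.1355, -32.4123,   0.1293,  -0.0897,   0.0549]), 'tool_pos': array([ 0.5504, -0.0129,  0.2509]), 'tool_rot': array([ 3.1277, -0.2922, -0.0005]), 'wrist_force': array([-0.2943, -0.4187,  0.2162]), 'torque': array([ 0.0837, -0.0103, -0.0373]), 'grasp_force': 0.0, 'finger_gap': 0.02805795486484041}
grip_1 0.96 [443.4, 201.2] 1186 [ 0.5487 -0.1126  0.125 ]
grip_1 0.87 [185.3, 196.8] 1198 [0.5882 0.0787 0.125 ]
grip_1 0.6 [312.2, 197.2] 814 [ 0.5701 -0.0155  0.125 ]
manifold 0.93 [315.4, 220.7] 41137 [ 0.5281 -0.0108  0.03  ]
```

View pics/w1.png

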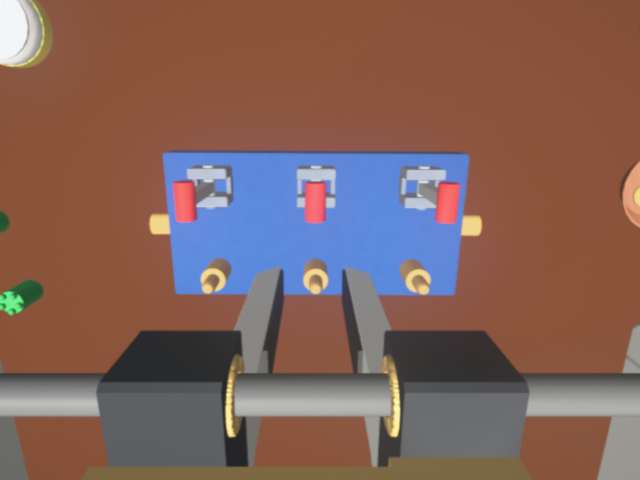

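```bash
cat > fit.py <<'E'
from h import *
from scipy.optimize import least_squares
def blobs(m,amin):
    n,l,st,c=cv2.connectedComponentsWithStats(m.astype(np.uint8)); return [(c[i],st[i,4],st[i]) for i in range(1,n) if st[i,4]>amin]
def reds(p):
    c=p["color"].astype(int); return sorted([b[0] for b in blobs((c[:,:,0]>150)&(c[:,:,1]<70)&(c[:,:,2]<70),300)],key=lambda q:q[0])
E
python3 - <<'E'
from fit import *
np.set_printoptions(precision=4,suppress=True)
p=cap("wrist");s=ctrl.get_state();print(s["tool_pos"],s["tool_rot"])
c=p["color"].astype(int);h=cv2.cvtColor(p["color"],cv2.COLOR_RGB2HSV)
for q in reds(p): print(q,onz(p,q,.122))
m=((h[:,:,0]>105)&(h[:,:,0]<125)&(h[:,:,1]>150)).astype(np.uint8)
m=cv2.morphologyEx(m,cv2.MORPH_CLOSE,np.ones((9,9)))
cn=max(cv2.findContours(m,cv2.RETR_EXTERNAL,cv2.CHAIN_APPROX_NONE)[0],key=cv2.contourArea)
q=cv2.approxPolyDP(cv2.convexHull(cn),8,True)[:,0];print(q)
W=np.array([onz(p,u,.03) for u in q]);print(W)
# upper edge (row~153) and corners
for i in range(len(W)): print(np.linalg.norm(W[i]-W[i-1]),np.degrees(np.arctan2(*(W[i]-W[i-1])[1::-1])))
print(W.mean(0))
# stem: gold blobs
g=((h[:,:,0]>10)&(h[:,:,0]<25)&(h[:,:,1]>120)&(h[:,:,2]>140))
for b in blobs(g,60): print("gold",b[0],b[2])
E
```

```text
[ 0.5498 -0.0158  0.251 ] [ 3.1269 -0.3012 -0.0001]
[[174 284]
 [194 291]]
[[0.488  0.1467 0.03  ]
 [0.4762 0.128  0.03  ]]
0.022070503396814323 57.70296768006759
0.022070503396814323 -122.29703231993243
[0.4821 0.1374 0.03  ]
gold [33.4843 57.2056] [  2  37  45  33 287]
gold [153.5935 222.8211] [146 213  20  23 123]
gold [471.6024 221.6265] [460 214  20  21  83]
gold [231.2687 376.5522] [228 366   7  24  67]
```

```bash
cat > fit.py <<'E'
from h import *
from scipy.optimize import least_squares
def blobs(m,amin):
    n,l,st,c=cv2.connectedComponentsWithStats(m.astype(np.uint8)); return [(c[i],st[i,4],st[i]) for i in range(1,n) if st[i,4]>amin]
def reds(p):
    h=cv2.cvtColor(p["color"],cv2.COLOR_RGB2HSV)
    return sorted([b[0] for b in blobs(((h[:,:,0]>174)|(h[:,:,0]<4))&(h[:,:,1]>195)&(h[:,:,2]>150),300)],key=lambda q:q[0])
E
python3 - <<'E'
from fit import *
np.set_printoptions(precision=4,suppress=True)
p=cap("wrist")
h=cv2.cvtColor(p["color"],cv2.COLOR_RGB2HSV)
for u,v in((315,202),(250,230),(100,150),(315,270),(315,285),(210,275),(212,265)): print(u,v,h[v,u])
for q in reds(p): print(q,onz(p,q,.122))
m=(abs(h[:,:,0].astype(int)-h[230,250,0])<8)&(h[:,:,1]>120)
m=cv2.morphologyEx(m.astype(np.uint8),cv2.MORPH_CLOSE,np.ones((9,9)))
cn=max(cv2.findContours(m,cv2.RETR_EXTERNAL,cv2.CHAIN_APPROX_NONE)[0],key=cv2.contourArea)
q=cv2.approxPolyDP(cv2.convexHull(cn),6,True)[:,0];print(q)
W=np.array([onz(p,u,.03) for u in q]);print(W)
for i in range(len(W)): print(np.linalg.norm(W[i]-W[i-1]),np.degrees(np.arctan2(*(W[i]-W[i-1])[1::-1])))
print(W.mean(0))
E
```

```text
315 202 [178 150 247]
250 230 [109 149 221]
100 150 [  9 146 140]
315 270 [ 22  99 240]
315 285 [ 17 113 208]
210 275 [ 15 104 155]
212 265 [ 14  94 139]
[[464 155]
 [449 293]
 [173 291]
 [161 154]]
[[ 0.5645 -0.1675  0.03  ]
 [ 0.4222 -0.1385  0.03  ]
 [ 0.4806  0.1498  0.03  ]
 [ 0.6214  0.1207  0.03  ]]
0.29376050465170495 -101.17706930128995
0.14515358057164243 168.47390470287164
0.2941135952708656 78.56390146263364
0.14382652636497123 -11.668781932248022
[ 0.5222 -0.0089  0.03  ]
```

```bash
sed -i 's/>195/>125/;s/>150),300/>150),300/' fit.py
python3 - <<'E'
from fit import *
np.set_printoptions(precision=4,suppress=True)
p=cap("wrist");s=ctrl.get_state();print(s["tool_pos"],s["tool_rot"])
h=cv2.cvtColor(p["color"],cv2.COLOR_RGB2HSV)
G=[]
for q in reds(p): X=onz(p,q,.122);G.append(X);print("red",q,X)
d=G[0]-G[2];print(np.linalg.norm(d),np.degrees(np.arctan2(-d[0],d[1])))
g=(h[:,:,0]>11)&(h[:,:,0]<28)&(h[:,:,1]>80)&(h[:,:,2]>125)
for b in blobs(g,60): print("gold",b[0],b[2])
yaw=np.radians(-11.4);C=np.array([.5222,-.0089,0])
ex=np.array([np.cos(yaw),np.sin(yaw),0]);ey=np.array([-ex[1],ex[0],0])
im=p["color"][:,:,::-1].copy()
for y in(.1,0,-.1):
    for x,z,c in((.045,.12,(0,255,0)),(-.045,.082,(255,0,255)),(-.045,.06,(255,255,0))):
        X=C+ex*x+ey*y+[0,0,z];u=proj(p,X);print(u,X);cv2.circle(im,tuple(int(round(k)) for k in u),2,c,-1)
cv2.imwrite("pics/w2.png",cv2.resize(im[140:310,150:480],None,fx=2.4,fy=2.4,interpolation=cv2.INTER_CUBIC))
E
```

```text
[ 0.5498 -0.0159  0.251 ] [ 3.127  -0.3015  0.0001]
red [180.1233 201.5777] [0.5849 0.0814 0.122 ]
red [310.1909 201.3693] [ 0.566  -0.0164  0.122 ]
red [442.1581 201.1041] [ 0.547  -0.1156  0.122 ]
0.20061547916052658 -10.895249960438239
gold [36.246  40.6647] [  0   0  49  71 683]
gold [634.91 193.82] [629 181  11  25 200]
gold [155.5452 224.6333] [146 214  20  22 409]
gold [468.4453 224.1501] [459 214  20  21 393]
gold [210.3815 277.1444] [199 260  24  35 561]
gold [311.5287 277.3438] [301 261  23  33 541]
gold [412.1324 276.172 ] [398 260  29  35 657]
gold [391.7741 395.8898] [381 356  20  81 726]
gold [229.9679 400.3512] [225 362  11  75 467]
gold [314.4531 466.5347] [254 466 123   3 245]
[182.0416 199.2596] [0.5861 0.0802 0.12  ]
[202.8406 287.4891] [0.4979 0.098  0.082 ]
[208.8261 278.3418] [0.4979 0.098  0.06  ]
[311.9592 200.1504] [ 0.5663 -0.0178  0.12  ]
[311.3632 288.1965] [ 0.4781 -0.      0.082 ]
[311.4245 279.0142] [ 0.4781 -0.      0.06  ]
[441.7473 201.0403] [ 0.5465 -0.1158  0.12  ]
[419.7955 288.9033] [ 0.4583 -0.098   0.082 ]
[413.9422 279.6861] [ 0.4583 -0.098   0.06  ]
```

View pics/w2.png

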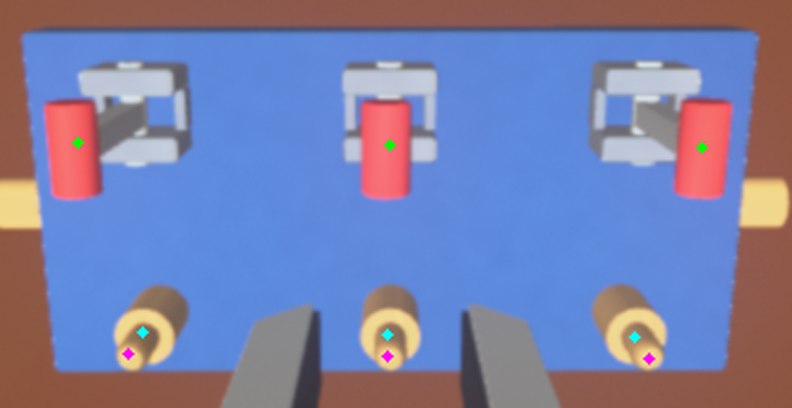

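The wrist view shows all three levers upright, with grips at (180,202), (310,201) and (442,201), and the model dots fall on them. I'll go down over lever 2 and rock it.

Call:
play_rows --steps '[[[0.0161, -0.0021, 0.022, 0], [0, 0, 0.04, 0], [0, 0, 0.04, 0], [0, 0, 0.04, 0], [0, 0, 0, 0], [0, 0, 0, 0]]]'

```text
time_s: 3.77
tool_pos: [0.5647, -0.016, 0.1075]
tool_rot: [-3.127, 0.3, 0.007]
wrist_force: [-0.2, -0.5, 0.0]
finger_gap: 0.0278
grasp_force: 0.0
```

Call:
play_rows --steps '[[[0, 0, 0, 0], [0, 0, 0, 0], [0, 0, 0, 0]]]' --fingers 0.213 --newtons 15

```text
time_s: 4.02
tool_pos: [0.5684, -0.0162, 0.1122]
tool_rot: [3.127, -0.298, 0.009]
wrist_force: [0.2, 0.0, -0.3]
finger_gap: 0.0202
grasp_force: 0.0
```

Call:
play_rows --steps '[[[0, 0.002, 0, 0], [0, 0.002, 0, 0], [0, 0.001, 0, 0], [0, 0, 0, 0], [0, 0, 0, 0]]]'

```text
time_s: 4.43
tool_pos: [0.5656, -0.0205, 0.1093]
tool_rot: [-3.127, 0.298, -0.001]
wrist_force: [0.3, -0.2, -0.3]
finger_gap: 0.0202
grasp_force: 0.4
```

Call:
play_rows --steps '[[[0, 0.001, 0, 0], [0, 0, 0, 0], [0, 0, 0, 0]]]'

```text
time_s: 4.68
tool_pos: [0.5653, -0.0214, 0.109]
tool_rot: [-3.127, 0.298, -0.0]
wrist_force: [0.2, 1.5, 2.3]
finger_gap: 0.0199
grasp_force: 0.8
```

Call:
play_rows --steps '[[[0, 0.001, 0, 0], [0, 0.001, 0, 0], [0, 0, 0, 0]]]'

```text
time_s: 4.93
tool_pos: [0.5648, -0.0235, 0.109]
tool_rot: [-3.127, 0.298, 0.0]
wrist_force: [1.1, 1.7, 1.4]
finger_gap: 0.02
grasp_force: 0.9
```

Call:
play_rows --steps '[[[0, 0.001, 0, 0], [0, 0, 0, 0], [0, 0, 0, 0]]]'

```text
time_s: 5.18
tool_pos: [0.5647, -0.024, 0.109]
tool_rot: [-3.127, 0.298, -0.0]
wrist_force: [1.4, 5.2, 1.7]
finger_gap: 0.0199
grasp_force: 2.4
```

Call:
play_rows --steps '[[[0, 0.001, 0, 0], [0, 0, 0, 0], [0, 0, 0, 0]]]'

```text
time_s: 5.43
tool_pos: [0.5646, -0.0245, 0.109]
tool_rot: [-3.126, 0.298, -0.0]
wrist_force: [2.2, 7.3, 2.0]
finger_gap: 0.0202
grasp_force: 3.4
```

Lever 2 meets a stop at about 4 mm with the force rising to 7 N, so it is good. I'll push it back upright and go on to lever 1.

Call:
play_rows --steps '[[[0, -0.004, 0, 0], [0, -0.002, 0, 0], [0, -0.002, 0, 0], [0, -0.0012, 0, 0], [0, 0, 0, 0], [0, 0, 0, 0]]]'

```text
time_s: 5.93
tool_pos: [0.566, -0.0166, 0.1088]
tool_rot: [3.127, -0.298, -0.001]
wrist_force: [-0.7, -1.2, 1.7]
finger_gap: 0.0203
grasp_force: 0.8
```

Call:
play_rows --steps '[[[0, 0.002, 0, 0], [0, 0, -0.025, 0], [0, 0, -0.025, 0], [0, -0.02, 0, 0], [0, -0.04, 0, 0], [0, -0.04, 0, 0], [0, 0, 0, 0], [0, 0, 0, 0], [0, 0, 0, 0]]]' --fingers 0.3

```text
time_s: 6.68
tool_pos: [0.5845, 0.0796, 0.1587]
tool_rot: [3.127, -0.298, -0.0]
wrist_force: [-0.2, 0.1, 0.8]
finger_gap: 0.028
grasp_force: 0.0
```

Call:
play_rows --steps '[[[0, 0, 0.025, 0], [0, 0, 0.025, 0], [0, 0, 0, 0], [0, 0, 0, 0]]]'

```text
time_s: 7.02
tool_pos: [0.5835, 0.0787, 0.1077]
tool_rot: [3.127, -0.301, -0.006]
wrist_force: [0.6, -0.5, 0.8]
finger_gap: 0.0279
grasp_force: 0.0
```

Call:
play_rows --steps '[[[0, 0, 0, 0], [0, 0, 0, 0], [0, 0.002, 0, 0], [0, 0.002, 0, 0], [0, 0, 0, 0], [0, 0, 0, 0]]]' --fingers 0.213

```text
time_s: 7.52
tool_pos: [0.5844, 0.0758, 0.1097]
tool_rot: [-3.127, 0.298, -0.002]
wrist_force: [0.1, 0.7, 0.7]
finger_gap: 0.0198
grasp_force: 0.4
```

Call:
play_rows --steps '[[[0, 0.001, 0, 0], [0, 0.001, 0, 0], [0, 0, 0, 0], [0, 0, 0, 0]]]'

```text
time_s: 7.85
tool_pos: [0.5835, 0.0739, 0.1089]
tool_rot: [3.127, -0.298, -0.0]
wrist_force: [0.9, 1.6, 0.8]
finger_gap: 0.02
grasp_force: 0.7
```

Call:
play_rows --steps '[[[0, 0.001, 0, 0], [0, 0.001, 0, 0], [0, 0, 0, 0], [0, 0, 0, 0]]]'

```text
time_s: 8.18
tool_pos: [0.5833, 0.0726, 0.109]
tool_rot: [-3.126, 0.298, -0.0]
wrist_force: [1.2, 4.0, 1.1]
finger_gap: 0.0198
grasp_force: 2.6
```

Call:
play_rows --steps '[[[0, 0.001, 0, 0], [0, 0, 0, 0], [0, 0, 0, 0]]]'

```text
time_s: 8.43
tool_pos: [0.5832, 0.0723, 0.109]
tool_rot: [-3.125, 0.298, -0.001]
wrist_force: [2.2, 7.0, 1.2]
finger_gap: 0.0197
grasp_force: 3.6
```

Lever 1 also stops at about 4 mm (7 N), so it is good too. I'll set it upright and try lever 3.

Call:
play_rows --steps '[[[0, -0.004, 0, 0], [0, -0.003, 0, 0], [0, -0.002, 0, 0], [0, -0.0015, 0, 0], [0, 0, 0, 0], [0, 0, 0, 0]]]'

```text
time_s: 8.93
tool_pos: [0.5848, 0.0811, 0.1088]
tool_rot: [3.127, -0.298, -0.001]
wrist_force: [-1.2, -0.9, 1.0]
finger_gap: 0.0198
grasp_force: 0.6
```

Call:
play_rows --steps '[[[0, 0.002, 0, 0], [0, 0, -0.025, 0], [0, 0, -0.025, 0], [0, 0.04, 0, 0], [0, 0.04, 0, 0], [0, 0.04, 0, 0], [0, 0.04, 0, 0], [0, 0.039, 0, 0], [0, 0, 0, 0], [0, 0, 0, 0]]]' --fingers 0.3

```text
time_s: 9.77
tool_pos: [0.5467, -0.1176, 0.1589]
tool_rot: [-3.126, 0.304, -0.001]
wrist_force: [0.8, 0.0, -0.3]
finger_gap: 0.028
grasp_force: 0.0
```

Call:
play_rows --steps '[[[0, 0, 0, 0], [0, 0, 0.025, 0], [0, 0, 0.025, 0], [0, 0, 0, 0], [0, 0, 0, 0]]]'

```text
time_s: 10.18
tool_pos: [0.5462, -0.1142, 0.1078]
tool_rot: [-3.126, 0.295, 0.005]
wrist_force: [0.4, 0.8, -0.1]
finger_gap: 0.0283
grasp_force: 0.0
```

Call:
play_rows --steps '[[[0, 0, 0, 0], [0, 0, 0, 0], [0, 0.002, 0, 0], [0, 0.002, 0, 0], [0, 0, 0, 0], [0, 0, 0, 0]]]' --fingers 0.213

```text
time_s: 10.68
tool_pos: [0.5466, -0.1203, 0.1096]
tool_rot: [3.127, -0.299, 0.002]
wrist_force: [0.5, 0.7, 0.5]
finger_gap: 0.0201
grasp_force: 0.2
```

Call:
play_rows --steps '[[[0, 0.001, 0, 0], [0, 0.001, 0, 0], [0, 0.001, 0, 0], [0, 0.001, 0, 0], [0, 0, 0, 0], [0, 0, 0, 0]]]'

```text
time_s: 11.18
tool_pos: [0.5454, -0.1241, 0.1089]
tool_rot: [3.127, -0.298, -0.0]
wrist_force: [0.7, 0.9, 1.0]
finger_gap: 0.0202
grasp_force: 0.4
```

Call:
play_rows --steps '[[[0, 0.001, 0, 0], [0, 0.001, 0, 0], [0, 0.001, 0, 0], [0, 0.001, 0, 0], [0, 0.001, 0, 0], [0, 0, 0, 0], [0, 0, 0, 0]]]'

```text
time_s: 11.77
tool_pos: [0.5444, -0.1291, 0.1089]
tool_rot: [3.127, -0.298, -0.0]
wrist_force: [1.0, 0.2, 0.7]
finger_gap: 0.0202
grasp_force: 0.3
```

Call:
play_rows --steps '[[[0, 0.001, 0, 0], [0, 0.001, 0, 0], [0, 0.001, 0, 0], [0, 0, 0, 0], [0, 0, 0, 0]]]'

```text
time_s: 12.18
tool_pos: [0.5438, -0.1319, 0.1088]
tool_rot: [3.127, -0.298, -0.0]
wrist_force: [0.3, 0.3, -0.3]
finger_gap: 0.0203
grasp_force: 0.4
```

Call:
play_rows --steps '[[[0, 0.001, 0, 0], [0, 0.001, 0, 0], [0, 0, 0, 0], [0, 0, 0, 0]]]'

```text
time_s: 12.52
tool_pos: [0.5434, -0.1337, 0.1088]
tool_rot: [-3.127, 0.298, 0.001]
wrist_force: [0.6, 1.4, -1.7]
finger_gap: 0.0202
grasp_force: 0.8
```

Call:
play_rows --steps '[[[0, 0.001, 0, 0], [0, 0, 0, 0], [0, 0, 0, 0]]]'

```text
time_s: 12.77
tool_pos: [0.5433, -0.1343, 0.1088]
tool_rot: [-3.126, 0.298, 0.001]
wrist_force: [0.9, 3.2, -1.9]
finger_gap: 0.0203
grasp_force: 1.9
```

Call:
play_rows --steps '[[[0, 0.001, 0, 0], [0, 0, 0, 0], [0, 0, 0, 0]]]'

```text
time_s: 13.02
tool_pos: [0.5432, -0.1347, 0.1087]
tool_rot: [-3.125, 0.298, 0.0]
wrist_force: [1.8, 6.3, -0.9]
finger_gap: 0.0199
grasp_force: 3.0
```

Call:
play_rows --steps '[[[0, 0.001, 0, 0], [0, 0, 0, 0], [0, 0, 0, 0]]]'

```text
time_s: 13.27
tool_pos: [0.5431, -0.135, 0.1086]
tool_rot: [-3.124, 0.298, 0.0]
wrist_force: [2.8, 8.1, -2.1]
finger_gap: 0.0201
grasp_force: 4.1
```

Lever 3 swings to about 15 mm before its stop at 8 N, so it is the worn one. The right side is done; now all the way left.

Call:
play_rows --steps '[[[0, -0.005, 0, 0], [0, -0.004, 0, 0], [0, -0.004, 0, 0], [0, -0.003, 0, 0], [0, -0.003, 0, 0], [0, -0.003, 0, 0], [0, -0.003, 0, 0], [0, -0.003, 0, 0], [0, 0, 0, 0]]]'

```text
time_s: 14.02
tool_pos: [0.5483, -0.1084, 0.1088]
tool_rot: [-3.127, 0.297, 0.001]
wrist_force: [-0.7, 0.0, 0.6]
finger_gap: 0.0201
grasp_force: 0.0
```

Call:
play_rows --steps '[[[0, -0.002, 0, 0], [0, -0.002, 0, 0], [0, -0.002, 0, 0], [0, -0.001, 0, 0], [0, 0, 0, 0], [0, 0, 0, 0]]]'

```text
time_s: 14.52
tool_pos: [0.5494, -0.102, 0.1087]
tool_rot: [-3.127, 0.298, 0.001]
wrist_force: [-0.4, -0.4, -0.5]
finger_gap: 0.0201
grasp_force: 0.1
```

Call:
play_rows --steps '[[[0, -0.001, 0, 0], [0, -0.001, 0, 0], [0, -0.001, 0, 0], [0, 0, 0, 0], [0, 0, 0, 0]]]'

```text
time_s: 14.93
tool_pos: [0.5499, -0.0996, 0.1087]
tool_rot: [3.127, -0.298, -0.001]
wrist_force: [-1.1, -4.1, -1.5]
finger_gap: 0.0202
grasp_force: 1.6
```

Call:
play_rows --steps '[[[0, -0.001, 0, 0], [0, -0.001, 0, 0], [0, 0, 0, 0], [0, 0, 0, 0]]]'

```text
time_s: 15.27
tool_pos: [0.5501, -0.0989, 0.1087]
tool_rot: [3.124, -0.297, -0.001]
wrist_force: [-1.1, -8.9, -2.6]
finger_gap: 0.0202
grasp_force: 3.8
```

Call:
play_rows --steps '[[[0, 0.004, 0, 0], [0, 0, -0.02, 0], [0, 0, -0.04, 0], [0, 0, -0.04, 0], [0, 0, -0.04, 0], [-0.008, -0.041, 0, 0], [-0.008, -0.041, 0, 0], [0, 0, 0, 0], [0, 0, 0, 0], [0, 0, 0, 0]]]'

```text
time_s: 16.1
tool_pos: [0.5496, -0.0177, 0.249]
tool_rot: [-3.127, 0.297, -0.0]
wrist_force: [0.5, -0.2, -0.1]
finger_gap: 0.0201
grasp_force: 0.0
```

Call:
play_rows --steps '[[[0, 0, 0, 0], [0, 0, 0, 0], [0, 0, 0, 0]]]'

```text
time_s: 16.35
tool_pos: [0.5496, -0.0189, 0.2487]
tool_rot: [-3.127, 0.301, 0.001]
wrist_force: [0.8, 1.1, -0.0]
finger_gap: 0.0202
grasp_force: 0.0
```

Run:
```python
from fit import *
np.set_printoptions(precision=4,suppress=True)
p=cap("wrist");s=ctrl.get_state();print(s["tool_pos"],s["tool_rot"],s["wrist_force"])
save(p,"w3.png")
ex=np.array([.982,-.1891,0]);ey=np.array([.1891,.982,0])
for i,q in enumerate(reds(p)):
    z=.122-(.0017 if i==2 else 0); X=onz(p,q,z);print("red",q,X,"lat", (X-[.566,-.0169,0])@ey-(1-i)*.1)
```

```text
[ 0.5496 -0.0188  0.2488] [-3.127   0.3003  0.0006] [-1.0675  0.3228  0.5351]
red [177.6948 202.3514] [0.5846 0.0797 0.122 ] lat -0.001629200153858576
red [307.9207 202.4624] [ 0.5657 -0.0175  0.122 ] lat -0.0006568783838295196
red [417.5527 201.6034] [ 0.5501 -0.0998  0.1203] lat 0.015592793414726414
```

Call:
play_rows --steps '[[[-0.0089, -0.0363, 0.005, 0], [-0.0089, -0.0363, 0.005, 0], [-0.0089, -0.0363, 0.005, 0], [-0.0089, -0.0363, 0.005, 0], [-0.0089, -0.0363, 0.005, 0], [-0.0089, -0.0363, 0.005, 0], [-0.0089, -0.0363, 0.005, 0], [-0.0089, -0.0363, 0.005, 0], [-0.0089, -0.0363, 0.005, 0], [0, 0, 0, 0]]]' --fingers 0.6

```text
time_s: 17.23
tool_pos: [0.5312, 0.3225, 0.2025]
tool_rot: [-3.127, 0.291, 0.003]
wrist_force: [0.4, 0.7, -0.8]
finger_gap: 0.0565
grasp_force: 0.0
```

Call:
play_rows --steps '[[[0, 0, 0, 0], [0, 0, 0, 0], [0, 0, 0, 0], [0, 0, 0, 0]]]'

```text
time_s: 17.57
tool_pos: [0.5333, 0.3166, 0.2043]
tool_rot: [-3.127, 0.301, -0.001]
wrist_force: [0.1, 0.0, 0.2]
finger_gap: 0.0562
grasp_force: 0.0
```

Run:
```python
from fit import *
np.set_printoptions(precision=4,suppress=True)
p=cap("wrist");s=ctrl.get_state();print(s["tool_pos"],s["tool_rot"],s["wrist_force"])
save(p,"w4.png")
h=cv2.cvtColor(p["color"],cv2.COLOR_RGB2HSV)
g=(h[:,:,0]>45)&(h[:,:,0]<75)&(h[:,:,1]>100)&(h[:,:,2]>60)
for b in blobs(g,100): print(b[0],b[2],onz(p,b[0],.022))
t=g&(h[:,:,2]>200)
for b in blobs(t,60): print("top",b[0],b[2],onz(p,b[0],.036))
for r in ctrl.outline_of(p,"cap"): print(r["conf"],r["pixel"])
M=R.from_rotvec(s["tool_rot"]).as_matrix();print(M)
```

```text
[0.5332 0.3167 0.2043] [-3.1269  0.3012 -0.0007] [ 0.623  -0.2755  0.2397]
[285.2969 153.783 ] [270 138  31  32 751] [0.5848 0.3318 0.022 ]
[223.5201 216.3594] [206 200  35  34 871] [0.5406 0.3988 0.022 ]
[312.2067 242.0854] [298 224  29  37 808] [0.5011 0.3241 0.022 ]
top [284.9215 154.0604] [271 139  30  30 662] [0.5856 0.331  0.036 ]
top [220.6544 219.4118] [207 206  29  28 544] [0.5411 0.3981 0.036 ]
top [312.1485 245.9793] [299 233  28  27 532] [0.5018 0.324  0.036 ]
0.9 [285.1, 153.8]
0.88 [315.6, 242.4]
0.72 [223.5, 216.2]
[[ 0.9816 -0.1909  0.0005]
 [-0.1909 -0.9816  0.0001]
 [ 0.0004 -0.0002 -1.    ]]
```

View pics/w4.png

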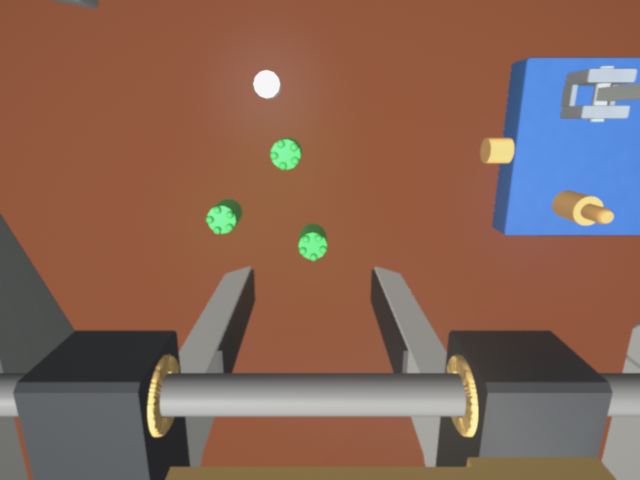

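Three green caps show in this view: (312,245), (285,154) and (221,219). The first is at (0.502, 0.324) and is the nearest to the base, as the enlarged crop also showed, so I'll grasp that one.

Call:
play_rows --steps '[[[-0.0322, -0.0012, 0, 0], [0, 0, 0.04, 0], [0, 0, 0.04, 0], [0, 0, 0.04, 0], [0, 0, 0.03, 0], [0, 0, 0.022, 0], [0, 0, 0.0113, 0], [0, 0, 0.008, 0], [0, 0, 0, 0], [0, 0, 0, 0]]]'

```text
time_s: 18.5
tool_pos: [0.5023, 0.3254, 0.0139]
tool_rot: [-3.126, 0.299, -0.003]
wrist_force: [-0.3, 0.1, 0.5]
finger_gap: 0.0559
grasp_force: 0.0
```

Call:
play_rows --steps '[[[0, 0, 0, 0], [0, 0, 0, 0], [0, 0, 0, 0], [0, 0, 0, 0], [0, 0, 0, 0], [0, 0, 0, 0]]]' --fingers 0.2 --newtons 10

```text
time_s: 19.0
tool_pos: [0.5015, 0.3253, 0.0132]
tool_rot: [-3.127, 0.298, -0.001]
wrist_force: [0.2, -1.0, 2.5]
finger_gap: 0.0261
grasp_force: 10.0
```

Call:
play_rows --steps '[[[0, 0, -0.02, 0], [0, 0, -0.04, 0], [0, 0, -0.04, 0], [0, 0, -0.04, 0], [0, 0, 0, 0]]]'

```text
time_s: 19.42
tool_pos: [0.5062, 0.3274, 0.1624]
tool_rot: [-3.12, 0.297, -0.022]
wrist_force: [0.3, 0.8, 1.4]
finger_gap: 0.0262
grasp_force: 10.0
```

Run:
```python
from fit import *
np.set_printoptions(precision=4,suppress=True)
p=cap("wrist");s=ctrl.get_state();print(s["tool_pos"],s["finger_gap"],s["grasp_force"])
save(p,"w5.png")
T=np.eye(4);T[:3,:3]=R.from_rotvec([-3.127,.3003,.0006]).as_matrix();T[:3,3]=[.5496,-.0188,.2488];p["c2w"]=T@np.array(p["hand_eye"])
im=cv2.imread("pics/w3.png")
X=np.array([.4587,-.0981,0])
print([proj(p,X+[0,0,z]) for z in(.082,.06)])
u=proj(p,X+[0,0,.07]).astype(int);f=10
c=cv2.resize(im[u[1]-28:u[1]+28,u[0]-28:u[0]+28],None,fx=f,fy=f,interpolation=cv2.INTER_CUBIC)
for z,r,col in((.082,.0045,(255,0,255)),(.06,.012,(0,255,0))):
    for a in np.linspace(0,2*np.pi,24):
        q=(proj(p,X+[r*np.cos(a),r*np.sin(a),z])-u+28.5)*f; cv2.circle(c,tuple(int(k) for k in q),3,col,-1)
cv2.imwrite("pics/stem.png",c)
```

```text
[0.5045 0.3266 0.1584] 0.026468576923457488 9.999977219849825
[array([417.2765, 289.8732]), array([411.5363, 280.5426])]
```

View pics/stem.png

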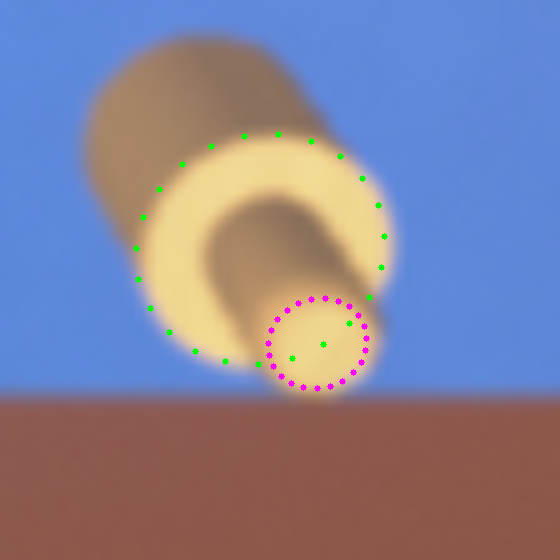

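Run:
```python
from fit import *
np.set_printoptions(precision=4,suppress=True)
p=cap("wrist");H=np.array(p["hand_eye"]);p["c2w"]=H
for im in (cv2.imread("pics/w5.png")[:,:,::-1],p["color"]):
    h=cv2.cvtColor(np.ascontiguousarray(im),cv2.COLOR_RGB2HSV)
    g=(h[:,:,0]>45)&(h[:,:,0]<75)&(h[:,:,1]>100)&(h[:,:,2]>60)
    for b in blobs(g,100): print(b[0],b[2],onz(p,b[0],-.023))
    for v in (200,215,230):
        for b in blobs(g&(h[:,:,2]>v),60): print("top",v,b[0],b[2],onz(p,b[0],-.0228))
c=p["color"][200:340,230:400,::-1];cv2.imwrite("pics/held.png",cv2.resize(c,None,fx=3.5,fy=3.5,interpolation=cv2.INTER_CUBIC))
print(ctrl.get_state()["tool_pos"])
for X in ([0,0,-.021],[0,0,-.0258],[0,0.013,-.021],[0.013,0,-.021]): print(X,proj(p,X))
```

```text
[290.3154 121.2774] [ 273  104   36   36 1002] [ 0.0757 -0.0089 -0.023 ]
[219.0363 195.4637] [ 199  178   41   37 1102] [ 0.0488 -0.0361 -0.023 ]
[312.0957 298.8567] [ 281  257   63   85 4076] [ 0.0064 -0.0011 -0.023 ]
top 200 [289.9608 121.1318] [273 104  35  36 918] [ 0.0757 -0.009  -0.0228]
top 200 [215.5925 197.8482] [199 182  34  32 751] [ 0.0478 -0.0375 -0.0228]
top 200 [312.0262 310.5221] [ 282  282   61   60 2327] [ 0.0011 -0.0011 -0.0228]
top 215 [290.0249 121.0687] [273 104  35  35 844] [ 0.0758 -0.009  -0.0228]
top 215 [215.618  197.8298] [199 182  34  32 699] [ 0.0478 -0.0375 -0.0228]
top 215 [311.989  310.5548] [ 283  282   60   60 2181] [ 0.0011 -0.0011 -0.0228]
top 230 [290.5122 121.1148] [274 104  34  35 697] [ 0.0758 -0.0088 -0.0228]
top 230 [216.1084 197.8606] [201 182  31  32 581] [ 0.0478 -0.0373 -0.0228]
top 230 [311.9803 309.4124] [ 283  283   60   53 1826] [ 0.0016 -0.0011 -0.0228]
top 230 [312.6842 336.    ] [308 332  10   9  76] [-0.0105 -0.0008 -0.0228]
[288.1708 118.6324] [ 270  101   37   37 1042] [ 0.0766 -0.0096 -0.023 ]
[216.0175 194.0298] [ 195  176   
[... 359 characters left out ...]
7674 118.5719] [271 101  35  36 890] [ 0.0766 -0.0098 -0.0228]
top 215 [212.4096 196.5918] [196 181  34  32 730] [ 0.0483 -0.0387 -0.0228]
top 215 [312.0014 310.5725] [ 283  282   60   60 2180] [ 0.0011 -0.0011 -0.0228]
top 230 [288.3499 118.6515] [272 102  34  35 723] [ 0.0766 -0.0096 -0.0228]
top 230 [212.4865 196.5453] [196 181  33  32 629] [ 0.0483 -0.0386 -0.0228]
top 230 [312.0126 309.4137] [ 283  283   60   53 1825] [ 0.0016 -0.0011 -0.0228]
top 230 [312.6842 336.    ] [308 332  10   9  76] [-0.0105 -0.0008 -0.0228]
[0.5025 0.3258 0.155 ]
[0, 0, -0.021] [314.6682 310.9519]
[0, 0, -0.0258] [314.7299 316.4703]
[0, 0.013, -0.021] [346.1081 310.9635]
[0.013, 0, -0.021] [314.7237 281.7296]
```

View pics/held.png

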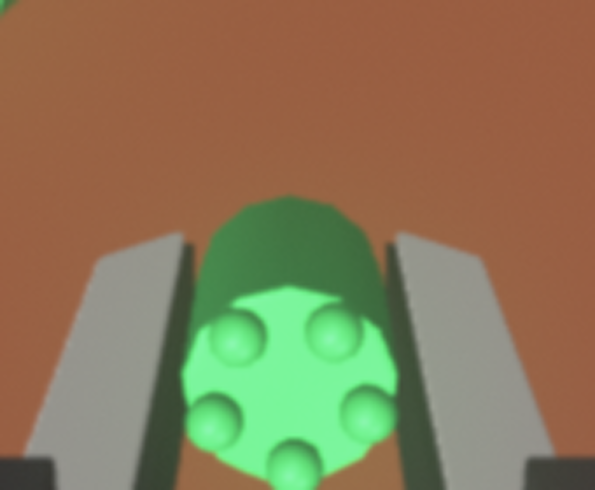

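Call:
play_rows --steps '[[[0.0031, 0.0356, 0, 0], [0.0031, 0.0356, 0, 0], [0.0031, 0.0356, 0, 0], [0.0031, 0.0356, 0, 0], [0.0031, 0.0356, 0, 0], [0.0031, 0.0356, 0, 0], [0.0031, 0.0356, 0, 0], [0.0031, 0.0356, 0, 0], [0.0031, 0.0356, 0, 0], [0.0031, 0.0356, 0, 0]]]'

```text
time_s: 20.35
tool_pos: [0.4625, -0.0313, 0.1504]
tool_rot: [-3.127, 0.298, 0.006]
wrist_force: [0.6, -0.3, 0.5]
finger_gap: 0.0265
grasp_force: 10.0
```

Call:
play_rows --steps '[[[0.0031, 0.0356, 0, 0], [0.0031, 0.0352, 0, 0], [0, 0, 0, 0], [0, 0, 0, 0], [0, 0, 0, 0], [0, 0, 0, 0], [0, 0, 0, 0], [0, 0, 0, 0]]]'

```text
time_s: 21.02
tool_pos: [0.4572, -0.0998, 0.1524]
tool_rot: [-3.127, 0.295, 0.001]
wrist_force: [0.2, 0.7, -0.1]
finger_gap: 0.026
grasp_force: 10.0
```

Run:
```python
from fit import *
np.set_printoptions(precision=4,suppress=True)
p=cap("wrist");s=ctrl.get_state();print(s["tool_pos"],s["tool_rot"],s["wrist_force"],s["finger_gap"])
ex=np.array([.9816,-.1909,0]);ty=np.array([-.1909,-.9816,0])
d=np.array([.4576,-.1003,0])-s["tool_pos"];print("dx,dy tool",d@ex,d@ty)
```

```text
[ 0.4572 -0.1     0.1525] [-3.1275  0.2954  0.0004] [-0.1337 -0.1001 -0.9654] 0.026408972803782134
dx,dy tool 0.0004343950459749858 0.0002618543205071027
```

Call:
play_rows --steps '[[[0, 0, 0.03, 0], [0, 0, 0.024, 0], [0, 0, 0, 0], [0, 0, 0, 0], [0, 0, 0.003, 0], [0, 0, 0.003, 0], [0, 0, 0.003, 0], [0, 0, 0, 0], [0, 0, 0, 0]]]'

```text
time_s: 21.82
tool_pos: [0.4573, -0.101, 0.09]
tool_rot: [3.127, -0.298, 0.001]
wrist_force: [-0.3, 0.4, -1.1]
finger_gap: 0.026
grasp_force: 10.0
```

Call:
play_rows --steps '[[[0, 0, 0.002, 0], [0, 0, 0.002, 0], [0, 0, 0, 0], [0, 0, 0, 0]]]'

```text
time_s: 22.15
tool_pos: [0.4571, -0.1008, 0.0855]
tool_rot: [-3.127, 0.298, 0.0]
wrist_force: [-0.5, -0.1, 0.1]
finger_gap: 0.0265
grasp_force: 10.0
```

Call:
play_rows --steps '[[[0, 0, 0.003, 0], [0, 0, 0.003, 0], [0, 0, 0.003, 0], [0, 0, 0, 0], [0, 0, 0, 0]]]'

```text
time_s: 22.57
tool_pos: [0.4569, -0.1007, 0.0763]
tool_rot: [-3.127, 0.298, 0.001]
wrist_force: [0.4, 0.9, -0.9]
finger_gap: 0.0261
grasp_force: 10.0
```

Call:
play_rows --steps '[[[0, 0, 0.001, 0], [0, 0, 0.001, 0], [0, 0, 0, 0], [0, 0, 0, 0]]]'

```text
time_s: 22.9
tool_pos: [0.4572, -0.1009, 0.0747]
tool_rot: [-3.127, 0.298, -0.0]
wrist_force: [-0.0, 0.5, -0.9]
finger_gap: 0.026
grasp_force: 10.0
```

Call:
play_rows --steps '[[[0, 0, 0.001, 0], [0, 0, 0, 0], [0, 0, 0, 0]]]'

```text
time_s: 23.15
tool_pos: [0.4572, -0.1009, 0.0737]
tool_rot: [3.127, -0.298, 0.0]
wrist_force: [0.4, 0.6, 0.1]
finger_gap: 0.0263
grasp_force: 10.0
```

Expected home is at TCP z 0.073; I'll continue until I feel contact.

Call:
play_rows --steps '[[[0, 0, 0.0008, 0], [0, 0, 0, 0], [0, 0, 0, 0]]]'

```text
time_s: 23.4
tool_pos: [0.4573, -0.101, 0.0732]
tool_rot: [3.127, -0.298, 0.0]
wrist_force: [-0.7, 0.2, 2.9]
finger_gap: 0.0265
grasp_force: 10.0
```

Call:
play_rows --steps '[[[0, 0, 0.0007, 0], [0, 0, 0, 0], [0, 0, 0, 0]]]'

```text
time_s: 23.65
tool_pos: [0.4574, -0.101, 0.0731]
tool_rot: [3.127, -0.298, -0.0]
wrist_force: [-2.4, 2.3, 8.0]
finger_gap: 0.0262
grasp_force: 10.0
```

Call:
play_rows --steps '[[[0, 0, -0.0008, 0], [0, 0, 0, 0], [0, 0, 0, 0], [0, 0, 0, 0], [0, 0, 0, 0]]]' --fingers 0.5

```text
time_s: 24.07
tool_pos: [0.457, -0.1009, 0.0727]
tool_rot: [-3.127, 0.298, 0.001]
wrist_force: [-0.1, -0.5, 0.1]
finger_gap: 0.0467
grasp_force: 0.0
```

Call:
play_rows --steps '[[[0, 0, -0.01, 0], [0, 0, -0.03, 0], [0, 0, -0.04, 0], [0, 0, -0.04, 0], [0, 0, -0.04, 0], [0.015, -0.02, -0.01, 0], [0.02, -0.025, -0.01, 0], [0, 0, 0, 0], [0, 0, 0, 0], [0, 0, 0, 0]]]'

```text
time_s: 24.9
tool_pos: [0.4995, -0.0633, 0.2526]
tool_rot: [3.127, -0.298, -0.002]
wrist_force: [0.1, -0.4, -0.7]
finger_gap: 0.0466
grasp_force: 0.0
```

Run:
```python
from fit import *
np.set_printoptions(precision=4,suppress=True)
p=cap("wrist");s=ctrl.get_state();print(s["tool_pos"],s["wrist_force"])
ex=np.array([.982,-.1891,0]);ey=np.array([.1891,.982,0])
for i,q in enumerate(reds(p)):
    X=onz(p,q,.122-(.0017 if i==2 else 0));print("red",q,X,"lat",(X-[.566,-.0169,0])@ey-(1-i)*.1)
h=cv2.cvtColor(p["color"],cv2.COLOR_RGB2HSV)
g=(h[:,:,0]>45)&(h[:,:,0]<75)&(h[:,:,1]>100)&(h[:,:,2]>60)
for b in blobs(g,100): print("green",b[0],b[2])
for b in blobs(g&(h[:,:,2]>200),100): print("top",b[0],b[2],onz(p,b[0],.096))
q=cap("side");a=np.hstack([p["color"],q["color"]])[:,:,::-1]
c=cv2.resize(q["color"][180:350,270:460],None,fx=2.6,fy=2.6)[:,:,::-1];w=cv2.resize(p["color"],None,fx=.45,fy=.45)[:,:,::-1]
o=np.zeros((max(c.shape[0],w.shape[0]),c.shape[1]+w.shape[1],3),np.uint8);o[:c.shape[0],:c.shape[1]]=c;o[:w.shape[0],c.shape[1]:]=w
cv2.imwrite("pics/fin.png",o);print(o.shape)
```

```text
[ 0.4992 -0.0635  0.2523] [ 0.5079  0.0618 -0.1411]
red [102.077  147.2435] [0.5845 0.0804 0.122 ] lat -0.0009480025543755904
red [236.9118 147.0342] [ 0.5658 -0.018   0.122 ] lat -0.0010869396952715754
red [349.3566 147.2403] [ 0.5498 -0.1001  0.1203] lat 0.015276865462983874
green [363.1036 250.5691] [348 237  30  30 666]
top [363.7241 251.4291] [350 238  28  28 522] [ 0.4581 -0.0996  0.096 ]
(442, 782, 3)
```

View pics/fin.png

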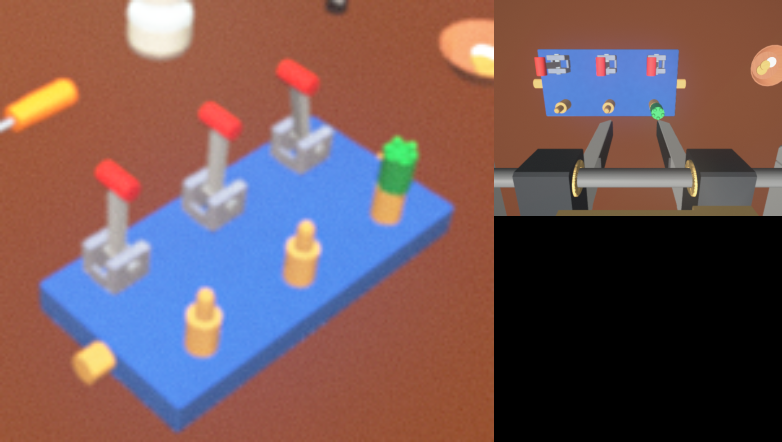

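The cap (green, crop pixel (395,165)) sits fully home on stem 3's collar. Lever 3 leans left by 15.3 mm at the grip, and levers 1 and 2 are upright to about 1 mm.

```bash
python3 -c "
from bench import ctrl
print(ctrl.close_job())"
```

```text
the job is handed in; nothing more can be done
None
```

Lever 3 was the worn one: I rocked it fully right, then fully left, and left it leaning left with levers 1 and 2 upright. The green cap is seated fully home on outlet stem 3, and the job is handed in after about 25 s of robot time.

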